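# Hang the slotted bench caddy on the headed stud

## Task

Hang the blue caddy on the white stand by the slot in its back plate: bring the open side of the slot over the stud, with the plate between the stud's brass head and the board, slide it sideways until the stud is under the notch, and lower it gently until it hangs straight from the stud, then let go. The stud is clamped a little differently each time, so find it by touch, keep the caddy upright (a push must not swing it by more than a few degrees) and never press or drop the caddy hard on the stand (stay below 12 N). Do not disturb the bottles, cup and dish standing about.

Things in the scene. Friction and masses are not known exactly. Their poses are not given: they have to be found in the camera images.
- caddy_grip (a point): Loose blue caddy, 0.18-0.36 kg: upright back plate 8 mm thick, 200 mm tall, with a tray (50 deep, 80 wide, 45 high) on its front. Point: plate mid-plane, 180 mm above the underside, in the grip tab (56 wide, 135 to 200 mm up). Grip the 8 mm here from above, finger tips at least 155 mm above the underside to clear the board. x runs from the tray side to the back, y along the width, z up.
- caddy_notch (a point): Top of the notch in the plate, 118 mm above the underside, centre line, mid-plane; axes as caddy_grip. The L-shaped slot passes right through the plate: level run 12 mm high (floor 91, ceiling 103 mm up), open at the -y edge, ending at a wall at y = +6 mm; there the notch (y = -6 to +6) rises from the ceiling to this point. Hung, the stud bears on this point from below.
- caddy_lip (a point): Underside of the lip above the slot's mouth, 60 mm to -y of the centre line, 103 mm above the underside, mid-plane. Below the slot the plate spans y = -40 to +40 mm; the lip above it (103 to 120 mm up) reaches on to y = -78, so its last 38 mm can be laid on the stud from above before sliding. The stud enters at the -y edge: the plate travels towards its own -y.
- stand: Fixed white stand on a grey foot; origin on the bench under the front face of its upright board. x from the front face into the board, y along it, z up; the caddy hangs with parallel axes, tray away from the board. Foot 12 mm thick, from 30 mm in front of the face to 100 behind, 150 wide. Board 150 wide (y = -75 to +75), 10 thick, top edge 168 mm above the bench, rigid.
- stud_nominal (a point): On the board's front face, 147 mm above the bench: middle of the region where the stud is clamped. The real axis lies up to 14 mm above or below and to either side; it is not reported and must be felt. The stud is rigid, points level to -x: neck 8 mm in diameter, 12 long, then a brass head 18 in diameter, 5 thick. The 8 mm plate goes between face and head (4 mm spare).
- petri: Bystander, a loose petri dish, origin at its underside; leave it where it is.
- cup: Bystander, a loose red-lidded specimen cup, origin at its underside; leave it where it is.
- dropper: Bystander, a loose dropper bottle, origin at its underside; leave it where it is.
- vial: Bystander, a loose blue-capped vial, origin at its underside; leave it where it is.

How it is judged:
At the end, for the whole second after the job is handed in: The caddy hangs still from the stud in its notch: notch top within 19 mm sideways of the stud region's middle, 133 to 169 mm above the bench, plate mid-plane less than 16 mm in front of the board, upright within 0.12 rad, the stand carrying its weight (over 0.8 N) (x of caddy_notch in the frame of stand between -0.016 and 0 m and y of caddy_notch in the frame of stand between -0.019 and 0.019 m and z of caddy_notch in the frame of stand between 0.133 and 0.169 m and angle between caddy_notch's own z axis and vertical below 0.12 rad and contact force between caddy and stand above 0.8 N and linear speed of caddy below 0.02 m/s and angular speed of caddy below 0.2 rad/s); the robot touches nothing.
It fails at once if the caddy is tilted by more than 0.12 rad (7 degrees) (angle between caddy_notch's own z axis and vertical above 0.12 rad).
It fails at once if the caddy pressed or dropped on the stand with more than 12 N (contact force between caddy and stand above 12 N).
It fails at once if the robot pushes the stand with more than 12 N (contact force between any of the fingers, the arm and stand above 12 N).
It fails at once if a bystander is moved by more than 20 mm or knocked over (distance of any of petri, cup, dropper, vial from where it was at the start of the episode above 0.02 m or angle between any of petri, cup, dropper, vial's own z axis and vertical above 0.4 rad).
It also fails if it takes over 66 s, if anything falls off the work surface, if the arm or the gripper's body presses on something with over 40 N, if the wrist force passes 120 N, or if a joint passes its speed limit or range.

## Robot

A 6-joint arm with a two-finger parallel gripper is mounted at the origin on a cart in front of the work surface, level with it; the furniture and walls round the work are solid. World frame = base frame: x ahead of the robot, y to its left, z up, the work surface at z = 0. Lengths are in m, angles in rad, forces in N, time in s.
With the tool pointing down it reaches from about 0.25 to 0.775 m from the base axis. Payload 4 kg.
Tool frame: the origin (TCP) lies at the centre of the arm's flange, where the gripper is bolted on; the fingertips stand 199 mm ahead of it and the grasp point (between the pads) lies 180 mm ahead of it (robot.tcp_to_tips is the z of the fingertips in the tool frame, in m); z points along the fingers, y is the line along which they close (so a half turn about z gives the same grasp; the last joint's range is limited). The gripper opens to 94 mm and grips with 3 to 60 N. Pads are 16 mm wide; open, the fingers measure 119 mm over their backs; the gripper's body (75 mm by 177 mm) begins 78 mm behind the grasp point.
Start: joints at [1.134, 0.087, 1.371, -0, 1.684, -0.103], TCP at [0.18, 0.52, 0.405] pointing down, gripper open.
Joint ranges: [-3.1, 3.1], [-0.76, 2.03], [0.27, 2.55], [-1.08, 4.22], [0.17, 2.65], [-2.57, 2.57]. Speed limits (rad/s): [2.79, 2.79, 3.14, 3.14, 3.14, 3.14].

## Interface

Orientations are given as [roll, pitch, yaw] about the fixed x, y, z axes, in that order (R = Rz(yaw) Ry(pitch) Rx(roll)).
In Python, from bench import robot gives the robot as it stands.
- The arm moves only by the tool play_rows, never from a script. Its arguments are lists of equal length, an entry for each row: "translation": the shift along the tool's x, y, z scaled (see below), a list of three; "twist": the turn, a rotation vector about the tool's x, y, z scaled (see below), a list of three; "gripper": the opening, from -1 (shut) to 1 (fully open). A call has 1 to 8 rows; each row shifts and turns the commanded pose from where the row before left it, along the tool's axes as they then stand; what a row does not reach is not made up. The controller multiplies each number of a shift by 0.04 m and each number of a turn by 0.1 rad. A row lasts 1/10 s, in which the tool goes at most 50 mm and 8.59 degrees, less where a joint would pass 70% of its speed; a pose out of reach is approached as far as the arm can. A call with a number of a shift or a turn outside -1 to 1 is refused whole. A call with a gripper value outside its range is refused whole. The fingers move at their own pace and stop on an object; the grip force is fixed at half the most. Time passes only in rows, so rows that do not move let the fingers close. It gives the time, the measured TCP pose, the force, the opening and the grip force at its end, in the units of the state.
- robot.get_obs(): the state, without advancing time (a new reading comes with each control period).
- robot.snapshot(name): name is "scene" or "top" or "wrist"; returns the picture (384x512x3 uint8, red, green, blue); there is no depth.
- robot.camera_model(name): a dict with "camera_matrix" (3x3 intrinsics, pixels), "k1" (the pictures are not rectified: a ray, as slopes to the right and down, at radius r is drawn at 1 + k1 r^2 times it, then the intrinsics apply), "rvec" (rotation vector, rad) and "tvec" (3), from world to camera coordinates, as OpenCV has them. Camera axes: x right, y down, z forward; pixel columns grow to the right and rows downward; lengths in m; the calibration is good to about 2 mm. A picture is of the moment at which its call begins: read the wrist's pose just before it. camera_model takes no time and is no camera call; for the wrist camera it gives the pose at the moment of the call.
- robot.close_job(): hands the job in; it is judged then, once.
Trained networks look in the newest picture that a camera, given by its name, has taken for a name from the list of things; names that differ only in an ending like _2 or _b are one class to them, and where a whole thing is asked for, a point or a joint stands for the part that bears it (a point fixed in the world has none). Each returns a list of dicts, best first, with "score" (0 to 1); they miss things now and then, are a little off and sometimes report something else, mostly with a low value. They report only what shows in the picture. A call takes as long as a camera call.
- robot.recognise(name, camera): "centre" ([x, y, z] in m, in world coordinates, good to about 4 mm: the middle of the surface that is visible of it).
- robot.spot_point(name, camera): "centre" ([x, y, z] in m, in world coordinates, good to about 4 mm: a listed point, or the origin of a listed thing).
The state is a dict: "time": time; "joint_positions": joint angles; "qvel": joint speeds; "joint_torque": joint torques, N m; "tool_pos": TCP position; "ee_rot": TCP orientation; "wrist_force": force on the tool from outside, world axes, zero at the start; "wrist_torque": the same for the moment, N m; "width": finger opening in m; "finger_force": force on a finger pad.
Only numpy, scipy, OpenCV 4.12 (cv2) and the standard library are available. Lean on these libraries where they do the work, as an engineer would, in place of code of your own. Each camera call takes 0.05 s, during which the arm holds its last target. There are 200 camera calls.

## Working session

There is one attempt and no reset: what is moved stays moved. The work goes in short steps, Python scripts to look and compute and a tool call to move; the robot and the scene stay as the last step left them, time stands still between calls to the robot, and variables do not carry over. Pictures are saved under pics/ and viewed, at most 10 in all, crops included, and the job is handed in when it is done.

Besides the shell and the picture viewer there is one more tool, called after "Emit:" as name(argument=value, ...) on one line, values as JSON. play_rows: Moves the arm, as the interface text tells. Its arguments: {"type":"object","properties":{"translation":{"type":"array","items":{"type":"array","items":{"type":"number","minimum":-1,"maximum":1}}},"twist":{"type":"array","items":{"type":"array","items":{"type":"number","minimum":-1,"maximum":1}}},"gripper":{"type":"array","items":{"type":"number"}}},"required":["translation","twist","gripper"]}

```bash
mkdir -p pics; ls; python3 - <<'E'
from bench import robot
import cv2
for c in ("scene","top"):
    im=robot.snapshot(c); cv2.imwrite(f"pics/{c}0.png",im[:,:,::-1])
    for n in ("caddy_grip","caddy_notch","caddy_lip","stand","stud_nominal","petri","cup","dropper","vial"):
        print(c,n,[(d["centre"],d["score"]) for d in robot.spot_point(n,c)[:2]])
o=robot.get_obs();print(o)
E
```

```text
pics
scene caddy_grip []
scene caddy_notch [([0.4378, 0.2141, 0.1152], 0.55)]
scene caddy_lip []
scene stand [([0.6093, 0.1246, -0.0027], 0.67)]
scene stud_nominal [([0.6123, 0.1251, 0.1477], 0.73)]
scene petri [([0.3005, -0.2528, -0.0011], 0.77)]
scene cup []
scene dropper [([0.5153, 0.4643, -0.0034], 0.76)]
scene vial []
top caddy_grip [([0.4341, 0.2092, 0.1737], 0.7)]
top caddy_notch [([0.4363, 0.2147, 0.1171], 0.65)]
top caddy_lip [([0.4522, 0.1531, 0.1002], 0.74)]
top stand [([0.6117, 0.1247, 0.001], 0.84)]
top stud_nominal [([0.611, 0.1264, 0.1471], 0.59)]
top petri [([0.3043, -0.2527, 0.0013], 0.49)]
top cup [([0.3894, 0.0717, 0.0052], 0.59)]
top dropper [([0.5117, 0.4619, 0.0011], 0.44)]
top vial [([0.6344, 0.4655, 0.0008], 0.53), ([0.6136, 0.1221, 0.1508], 0.2)]
{'time': 1.0, 'joint_positions': array([ 1.13384441e+00,  8.71977966e-02,  1.37069546e+00, -1.02182982e-05,
        1.68359636e+00, -1.03088318e-01]), 'qvel': array([ 0.00192058,  0.00029526,  0.00108251,  0.00079986, -0.00025389,
        0.0013973 ]), 'joint_torque': array([-1.50650849e-03, -3.40050888e+01, -3.02605355e+01,  7.15505518e-02,
        2.34600861e-02,  3.65436961e-06]), 'tool_pos': array([0.18023275, 0.51963165, 0.40470939]), 'ee_rot': array([3.14149121e+00, 2.07019415e-05, 2.80772791e+00]), 'wrist_force': array([-0.20402524,  0.31932442, -0.88936047]), 'wrist_torque': array([-0.02788605, -0.03641876, -0.01097699]), 'finger_force': 0.0, 'width': 0.09402401997575154}
```

View pics/scene0.png

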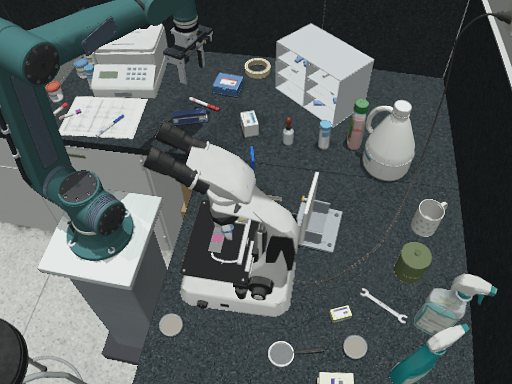

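View pics/top0.png

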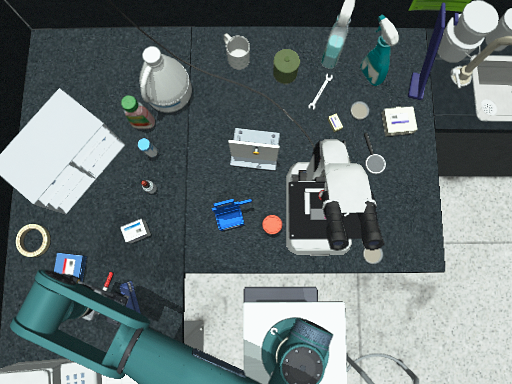

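```bash
cat > h.py <<'E'
import numpy as np, cv2
from bench import robot
def ray(cam,uv,z):
    m=robot.camera_model(cam);K=np.array(m["camera_matrix"]);R=cv2.Rodrigues(np.array(m["rvec"],float))[0];t=np.array(m["tvec"],float).ravel()
    p=cv2.undistortPoints(np.array([[uv]],float),K,np.array([m["k1"],0,0,0,0.])).ravel()
    d=R.T@np.array([p[0],p[1],1]);c=-R.T@t
    return c+d*(z-c[2])/d[2]
def proj(cam,P):
    m=robot.camera_model(cam)
    return cv2.projectPoints(np.atleast_2d(np.array(P,float)),np.array(m["rvec"],float),np.array(m["tvec"],float),np.array(m["camera_matrix"]),np.array([m["k1"],0,0,0,0.]))[0][:,0]
E
python3 - <<'E'
from h import *
im=cv2.imread("pics/top0.png")
cv2.imwrite("pics/crop.png",cv2.resize(im[120:240,200:300],None,fx=6,fy=5,interpolation=cv2.INTER_CUBIC)[:600])
print(robot.camera_model("top"), robot.camera_model("wrist"))
E
```

```text
{'camera_matrix': array([[431.06869539,   0.        , 256.89844195],
       [  0.        , 431.06869539, 190.48764877],
       [  0.        ,   0.        ,   1.        ]]), 'k1': -0.06761774850807126, 'rvec': array([ 2.12693012, -2.12710675,  0.19636273]), 'tvec': array([0.11808939, 0.49737202, 1.31621493])} {'camera_matrix': array([[303.01298641,   0.        , 254.44598285],
       [  0.        , 303.01298641, 189.72971767],
       [  0.        ,   0.        ,   1.        ]]), 'k1': 0.016256796701860508, 'rvec': array([-2.3638121 , -1.68122009, -0.24090816]), 'tvec': array([-0.54938774, -0.02916471,  0.39172444])}
```

View pics/crop.png

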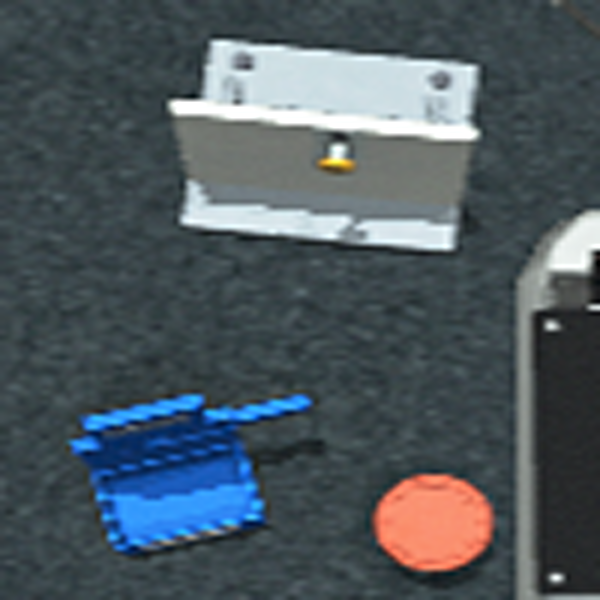

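```bash
python3 - <<'E'
from h import *
def P(c,z): return ray("top",((c[0]+.5)/6-.5+200,(c[1]+.5)/5-.5+120),z)
a,b=P((172,113),.168),P((475,139),.168); print("board front",a,b,np.linalg.norm(a-b), np.degrees(np.arctan2(-(a-b)[0],(a-b)[1])),(a+b)/2)
a,b=P((168,101),.168),P((478,128),.168); print("board back",a,b,np.linalg.norm(a-b), np.degrees(np.arctan2(-(a-b)[0],(a-b)[1])),(a+b)/2)
a,b=P((182,226),.012),P((455,250),.012); print("foot front",a,b,np.linalg.norm(a-b), np.degrees(np.arctan2(-(a-b)[0],(a-b)[1])),(a+b)/2)
a,b=P((83,422),.2),P((203,403),.2); print("tab",a,b,np.linalg.norm(a-b), np.degrees(np.arctan2(-(a-b)[0],(a-b)[1])),(a+b)/2)
e=P((312,404),.12);print("lip end",e)
for z in (.133,.147,.161): print("stud head bottom/centre",P((338,170),z-.009),P((338,160),z+.009))
for n in ("caddy_grip","caddy_notch","caddy_lip","stand","stud_nominal","cup"):
    print(n,[np.round(robot.spot_point(n,"top")[0]["centre"],4) for i in range(2)])
E
```

```text
board front [0.61875516 0.20227699 0.168     ] [0.60296985 0.05434785 0.168     ] 0.14876896870933737 -6.09090428945715 [0.61086251 0.12831242 0.168     ]
board back [0.62608428 0.2043286  0.168     ] [0.60965466 0.05281512 0.168     ] 0.15240166292690321 -6.188781423422633 [0.61786947 0.12857186 0.168     ]
foot front [0.58900924 0.20629201 0.012     ] [0.57290281 0.05745476 0.012     ] 0.14970619296692672 -6.176230939681522 [0.58095603 0.13187338 0.012     ]
tab [0.43070848 0.23921983 0.2       ] [0.44141893 0.18371717 0.2       ] 0.05652662081086364 10.922216517610748 [0.43606371 0.2114685  0.2       ]
lip end [0.45369466 0.13399961 0.12      ]
stud head bottom/centre [0.59622788 0.12115189 0.124     ] [0.59746223 0.12114941 0.142     ]
stud head bottom/centre [0.59239198 0.12114917 0.138     ] [0.59355684 0.12114668 0.156     ]
stud head bottom/centre [0.58855609 0.12114645 0.152     ] [0.58965146 0.12114394 0.17      ]
caddy_grip [array([0.4341, 0.2092, 0.1737]), array([0.4341, 0.2092, 0.1737])]
caddy_notch [array([0.4363, 0.2147, 0.1171]), array([0.4363, 0.2147, 0.1171])]
caddy_lip [array([0.4522, 0.1531, 0.1002]), array([0.4522, 0.1531, 0.1002])]
stand [array([0.6117, 0.1247, 0.001 ]), array([0.6117, 0.1247, 0.001 ])]
stud_nominal [array([0.611 , 0.1264, 0.1471]), array([0.611 , 0.1264, 0.1471])]
cup [array([0.3894, 0.0717, 0.0052]), array([0.3894, 0.0717, 0.0052])]
```

```bash
cat >> h.py <<'E'
from scipy.spatial.transform import Rotation as Ro
def plan(pos,yaw,n):
    o=robot.get_obs();p=o["tool_pos"];R0=Ro.from_euler("xyz",o["ee_rot"]);R1=Ro.from_euler("xyz",[np.pi,0,np.radians(yaw)])
    w=(R0.inv()*R1).as_rotvec();d=(np.array(pos)-p)/n
    T=[(Ro.from_rotvec(w*i/n).inv()*R0.inv()).apply(d) for i in range(n)]
    print("twist",np.round(w/n/.1,3),"n",n)
    for t in T: print(np.round(t/.04,2).tolist(),end=",")
    print()
def cam():
    m=robot.camera_model("wrist");R=cv2.Rodrigues(np.array(m["rvec"],float))[0];return -R.T@np.array(m["tvec"]).ravel(),R
E
python3 - <<'E'
from h import *
o=robot.get_obs();c,R=cam();Rt=Ro.from_euler("xyz",o["ee_rot"])
print("cam in tool",Rt.inv().apply(c-o["tool_pos"]),"fwd in tool",Rt.inv().apply(R[2]), "right",Rt.inv().apply(R[0]))
plan([.436,.2105,.45],102,12)
E
```

```text
cam in tool [ 0.08151592 -0.00075095  0.02028359] fwd in tool [-2.80175326e-01  1.09857462e-04  9.59948840e-01] right [-4.94007911e-04  9.99999845e-01 -2.58624483e-04]
twist [ 0.    -0.     0.856] n 12
[-0.71, -0.43, -0.09],[-0.75, -0.37, -0.09],[-0.78, -0.31, -0.09],[-0.8, -0.24, -0.09],[-0.82, -0.17, -0.09],[-0.83, -0.1, -0.09],[-0.84, -0.03, -0.09],[-0.83, 0.04, -0.09],[-0.83, 0.12, -0.09],[-0.81, 0.19, -0.09],[-0.8, 0.26, -0.09],[-0.77, 0.32, -0.09],
```

```bash
python3 - <<'E'
from h import *
plan([.54,.13,.46],83.8,16)
E
```

```text
twist [ 0.    -0.     0.841] n 16
[-0.73, -0.39, -0.09],[-0.76, -0.33, -0.09],[-0.79, -0.26, -0.09],[-0.81, -0.2, -0.09],[-0.82, -0.13, -0.09],[-0.83, -0.06, -0.09],[-0.83, 0.01, -0.09],[-0.82, 0.08, -0.09],[-0.82, 0.15, -0.09],[-0.8, 0.22, -0.09],[-0.78, 0.28, -0.09],[-0.75, 0.35, -0.09],[-0.72, 0.41, -0.09],[-0.68, 0.47, -0.09],[-0.64, 0.52, -0.09],[-0.6, 0.58, -0.09],
```

Emit:
play_rows(translation=[[-0.73, -0.39, -0.09], [-0.76, -0.33, -0.09], [-0.79, -0.26, -0.09], [-0.81, -0.2, -0.09], [-0.82, -0.13, -0.09], [-0.83, -0.06, -0.09], [-0.83, 0.01, -0.09], [-0.82, 0.08, -0.09]], twist=[[0, 0, 0.84], [0, 0, 0.84], [0, 0, 0.84], [0, 0, 0.84], [0, 0, 0.84], [0, 0, 0.84], [0, 0, 0.84], [0, 0, 0.84]], gripper=[1, 1, 1, 1, 1, 1, 1, 1])

```text
time: 2.4
tool_pos: [0.361, 0.3234, 0.4338]
ee_rot: [3.141, -0.0, 2.132]
wrist_force: [0.4, 0.8, 0.5]
width: 0.0938
finger_force: 0.0
```

Emit:
play_rows(translation=[[-0.82, 0.15, -0.09], [-0.8, 0.22, -0.09], [-0.78, 0.28, -0.09], [-0.75, 0.35, -0.09], [-0.72, 0.41, -0.09], [-0.68, 0.47, -0.09], [-0.64, 0.52, -0.09], [-0.6, 0.58, -0.09]], twist=[[0, 0, 0.84], [0, 0, 0.84], [0, 0, 0.84], [0, 0, 0.84], [0, 0, 0.84], [0, 0, 0.84], [0, 0, 0.84], [0, 0, 0.84]], gripper=[1, 1, 1, 1, 1, 1, 1, 1])

```text
time: 3.2
tool_pos: [0.5413, 0.1286, 0.4625]
ee_rot: [3.141, -0.0, 1.46]
wrist_force: [0.1, 0.7, 0.8]
width: 0.0941
finger_force: 0.0
```

Emit:
play_rows(translation=[[0, 0, 0], [0, 0, 0]], twist=[[0, 0, 0], [0, 0, 0]], gripper=[1, 1])

```text
time: 3.4
tool_pos: [0.5408, 0.1293, 0.462]
ee_rot: [-3.141, -0.0, 1.463]
wrist_force: [0.7, 0.3, -0.3]
width: 0.0943
finger_force: 0.0
```

```bash
python3 - <<'E'
from h import *
im=robot.snapshot("wrist"); np.save("pics/cam1.npy",robot.camera_model("wrist"),allow_pickle=True)
cv2.imwrite("pics/wrist1.png",cv2.resize(im[:,:,::-1],(800,600),interpolation=cv2.INTER_CUBIC))
for n in ("stand","stud_nominal","caddy_grip","caddy_lip","caddy_notch"): print(n,[(np.round(d["centre"],4),d["score"]) for d in robot.spot_point(n,"wrist")[:1]])
o=robot.get_obs();print(o["time"],o["tool_pos"],np.degrees(o["ee_rot"]),o["wrist_force"],cam()[0])
E
```

```text
stand [(array([6.117e-01, 1.256e-01, 4.000e-04]), 0.81)]
stud_nominal [(array([0.608 , 0.1308, 0.1492]), 0.66)]
caddy_grip [(array([0.4341, 0.2097, 0.1792]), 0.96)]
caddy_lip [(array([0.4499, 0.1531, 0.1022]), 0.55)]
caddy_notch [(array([0.435 , 0.2074, 0.1164]), 0.58)]
3.7 [0.53987526 0.13057735 0.46249643] [ 1.79985614e+02 -1.42074042e-02  8.39709950e+01] [-0.45920191 -0.33243851 -0.67687113] [0.5487554  0.21126805 0.44226112]
```

View pics/wrist1.png

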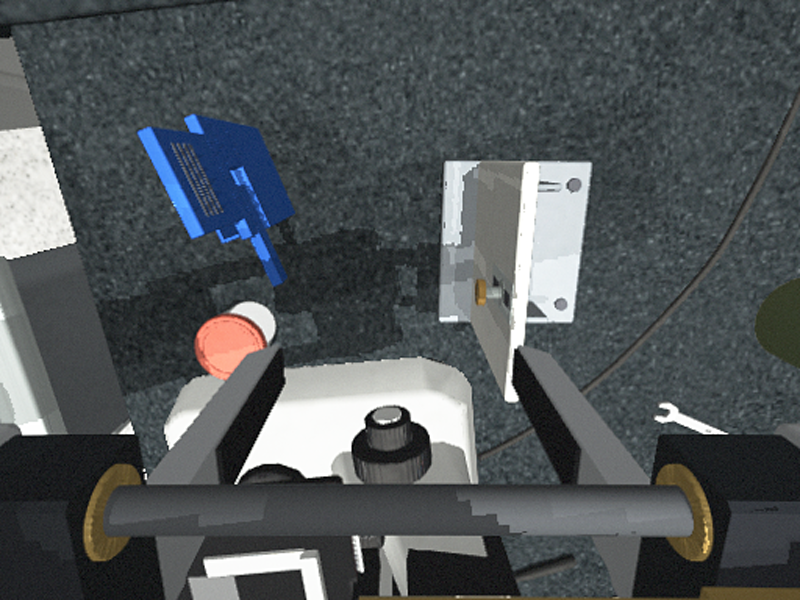

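```bash
python3 - <<'E'
from h import *
w=cv2.imread("pics/wrist1.png");t=cv2.imread("pics/top0.png")
for nm,im,(x0,x1,y0,y1) in (("w",w,(460,505,265,320)),("t",t,(248,264,144,158))):
    h=cv2.cvtColor(im[y0:y1,x0:x1],cv2.COLOR_BGR2HSV);m=(h[...,1]>110)&(h[...,0]<35)&(h[...,2]>60)
    y,x=np.nonzero(m);print(nm,m.sum(),x.min()+x0,x.max()+x0,y.min()+y0,y.max()+y0,x.mean()+x0,y.mean()+y0)
a=w[250:330,440:540];b=t[136:164,240:275]
cv2.imwrite("pics/c2.png",np.hstack([cv2.resize(a,(400,320),interpolation=0),cv2.resize(b,(400,320),interpolation=0)]))
def f(c): return ((c[0]+.5)*.64-.5,(c[1]+.5)*.64-.5)
for c,z in (((526,163),.168),((508,400),.168),((538,163),.168),((519,402),.168)): print(ray("wrist",f(c),z))
E
```

```text
w 226 475 485 280 304 480.5575221238938 292.0132743362832
t 13 253 258 151 153 255.3846153846154 152.3846153846154
[0.61929748 0.20124688 0.168     ]
[0.60339929 0.05543716 0.168     ]
[0.62591559 0.2005279  0.168     ]
[0.61036982 0.05327354 0.168     ]
```

View pics/c2.png

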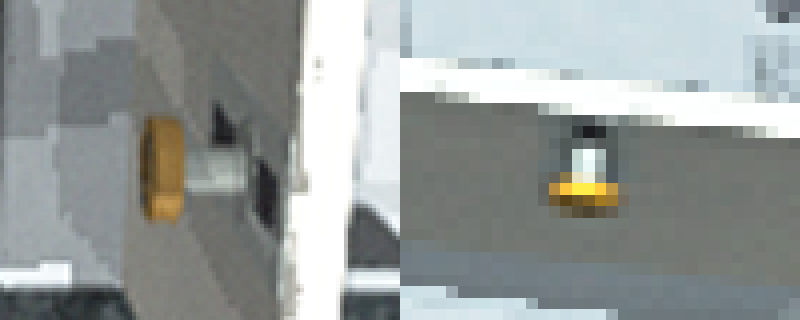

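```bash
cat >> h.py <<'E'
YS=np.radians(-6.2); SO=np.array([.611,.1283,0.]); RS=Ro.from_euler("z",YS)
def S2W(p): return RS.apply(p)+SO
def W2S(p): return RS.inv().apply(np.array(p)-SO)
E
python3 - <<'E'
from h import *
from scipy.optimize import least_squares
th=np.linspace(0,2*np.pi,60,endpoint=False)
def box(cam,ys,zs,xo):
    P=[[xo+x,ys+.009*np.cos(a),zs+.009*np.sin(a)] for x in (-.012,-.017) for a in th]
    q=proj(cam,S2W(np.array(P)));return np.r_[q.min(0),q.max(0)]
mw=np.array([475,279.2,486.3,305])*.64-.5; mt=np.array([253.,151.8,259.2,155.0])-.5
for wt in (0,1,2):
    f=lambda p:np.r_[box("wrist",*p)-mw,(box("top",*p)-mt)*wt,p[2]/.001*.5]
    r=least_squares(f,[0,.147,0],x_scale=.01,diff_step=1e-3);print(r.x,np.round(r.fun,2))
E
```

```text
[-0.01193182  0.12854658  0.0002412 ] [-0.21 -0.13  0.14  0.13  0.    0.    0.    0.    0.12]
[-0.0091775   0.13787613 -0.00124918] [-0.13 -0.52  0.46  0.25  0.42  0.    0.39  0.13 -0.62]
[-0.00845628  0.14022059 -0.00168874] [-0.17 -0.65  0.48  0.25  0.32 -0.19  0.28  0.09 -0.84]
```

```bash
python3 - <<'E'
from h import *
def f(c): return ((c[0]+.5)*.64-.5,(c[1]+.5)*.64-.5)
ps=[ray("wrist",f(c),.2)[:2] for c in ((138,132),(155,127),(208,232),(191,238))];print(np.round(ps,4))
a=(ps[0]+ps[1])/2;b=(ps[2]+ps[3])/2;d=a-b;print("centre",(a+b)/2,np.linalg.norm(d),np.degrees(np.arctan2(-d[0],d[1])))
plan([.434,.2105,.44],102,8)
E
```

```text
[[0.4257 0.2363]
 [0.4343 0.2377]
 [0.4484 0.1855]
 [0.4391 0.1834]]
centre [0.43684907 0.21070526] 0.0542782478992014 14.658492051249096
twist [ 0.    -0.    -0.393] n 8
[0.21, -0.36, 0.07],[0.23, -0.35, 0.07],[0.24, -0.34, 0.07],[0.25, -0.33, 0.07],[0.27, -0.32, 0.07],[0.28, -0.31, 0.07],[0.29, -0.3, 0.07],[0.3, -0.28, 0.07],
```

```bash
python3 - <<'E'
from h import *
plan([.4365,.2108,.44],103.5,8)
E
```

```text
twist [ 0.    -0.    -0.426] n 8
[0.22, -0.35, 0.07],[0.23, -0.34, 0.07],[0.24, -0.33, 0.07],[0.26, -0.32, 0.07],[0.27, -0.31, 0.07],[0.28, -0.29, 0.07],[0.3, -0.28, 0.07],[0.31, -0.27, 0.07],
```

Emit:
play_rows(translation=[[0.22, -0.35, 0.07], [0.23, -0.34, 0.07], [0.24, -0.33, 0.07], [0.26, -0.32, 0.07], [0.27, -0.31, 0.07], [0.28, -0.29, 0.07], [0.3, -0.28, 0.07], [0.31, -0.27, 0.07]], twist=[[0, 0, -0.425], [0, 0, -0.425], [0, 0, -0.425], [0, 0, -0.425], [0, 0, -0.425], [0, 0, -0.425], [0, 0, -0.425], [0, 0, -0.425]], gripper=[1, 1, 1, 1, 1, 1, 1, 1])

```text
time: 4.5
tool_pos: [0.4358, 0.2112, 0.4397]
ee_rot: [3.141, -0.0, 1.807]
wrist_force: [0.7, -0.6, -0.3]
width: 0.0939
finger_force: 0.0
```

Emit:
play_rows(translation=[[0, 0, 0], [0, 0, 0]], twist=[[0, 0, 0], [0, 0, 0]], gripper=[1, 1])

```text
time: 4.7
tool_pos: [0.4367, 0.2106, 0.44]
ee_rot: [3.141, 0.0, 1.805]
wrist_force: [-0.3, -0.0, -0.0]
width: 0.0939
finger_force: 0.0
```

```bash
python3 - <<'E'
from h import *
im=robot.snapshot("wrist")
cv2.imwrite("pics/wrist2.png",cv2.resize(im[:,:,::-1],(800,600),interpolation=cv2.INTER_CUBIC))
for n in ("caddy_grip","caddy_lip","caddy_notch"): print(n,[(np.round(d["centre"],4),d["score"]) for d in robot.spot_point(n,"wrist")[:1]])
o=robot.get_obs();print(o["time"],o["tool_pos"],np.degrees(o["ee_rot"]))
E
```

```text
caddy_grip [(array([0.4345, 0.2107, 0.181 ]), 0.75)]
caddy_lip [(array([0.4516, 0.1493, 0.1022]), 0.73)]
caddy_notch [(array([0.437 , 0.2093, 0.1187]), 0.93)]
4.9 [0.43748653 0.20997334 0.43993378] [1.79985201e+02 7.80030561e-03 1.03292351e+02]
```

View pics/wrist2.png

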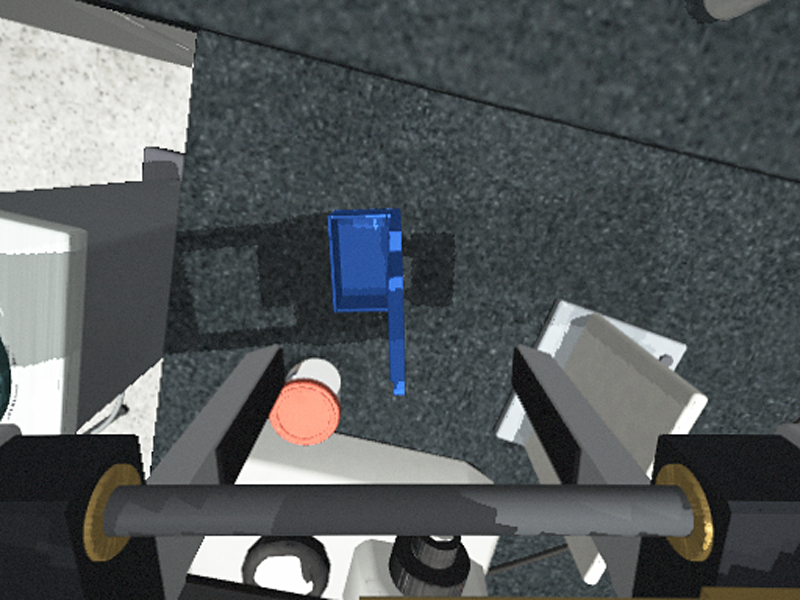

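Emit:
play_rows(translation=[[0, 0, 0.5], [0, 0, 0.5], [0, 0, 0.5], [0, 0, 0.4], [0, 0, 0.1], [0, 0, 0], [0, 0, 0], [0, 0, 0]], twist=[[0, 0, 0], [0, 0, 0], [0, 0, 0], [0, 0, 0], [0, 0, 0], [0, 0, 0], [0, 0, 0], [0, 0, 0]], gripper=[1, 1, 1, 1, 1, 0, -0.5, -0.7])

```text
time: 5.7
tool_pos: [0.4373, 0.2103, 0.3612]
ee_rot: [3.139, -0.0, 1.804]
wrist_force: [0.3, 0.7, 0.3]
width: 0.0732
finger_force: 0.0
```

Emit:
play_rows(translation=[[0, 0, 0], [0, 0, 0], [0, 0, 0], [0, 0, 0], [0, 0, 0], [0, 0, 0], [0, 0, 0], [0, 0, 0]], twist=[[0, 0, 0], [0, 0, 0], [0, 0, 0], [0, 0, 0], [0, 0, 0], [0, 0, 0], [0, 0, 0], [0, 0, 0]], gripper=[-0.75, -0.8, -0.85, -0.9, -1, -1, -1, -1])

```text
time: 6.5
tool_pos: [0.437, 0.2103, 0.3599]
ee_rot: [-3.142, -0.0, 1.804]
wrist_force: [-0.8, 0.2, -0.3]
width: 0.0092
finger_force: 0.1
```

Emit:
play_rows(translation=[[0, 0, 0], [0, 0, 0], [0, 0, 0], [0, 0, -0.1], [0, 0, -0.3], [0, 0, -0.5], [0, 0, -0.5], [0, 0, -0.1]], twist=[[0, 0, 0], [0, 0, 0], [0, 0, 0], [0, 0, 0], [0, 0, 0], [0, 0, 0], [0, 0, 0], [0, 0, 0]], gripper=[-1, -1, -1, -1, -1, -1, -1, -1])

```text
time: 7.3
tool_pos: [0.4373, 0.2104, 0.4233]
ee_rot: [3.136, -0.001, 1.804]
wrist_force: [-0.1, -0.8, -3.2]
width: 0.0075
finger_force: 30.0
```

```bash
python3 - <<'E'
from h import *
o=robot.get_obs();print(o)
# target: caddy centre at stand y=.095, x=-.05, underside z ~ .035 above -> lip under at ~.16
for sp in ([-.05,.096],[-.012,.096]): print(sp,S2W([*sp,0]))
plan([*S2W([-.045,.096,0])[:2],.42],83.8,8)
E
```

```text
{'time': 7.3, 'joint_positions': array([ 3.31576570e-01, -6.25697677e-02,  1.48558691e+00,  5.74648789e-05,
        1.71246011e+00,  9.85976968e-02]), 'qvel': array([-0.00064269,  0.00829508, -0.02455779, -0.00146381,  0.05381428,
        0.00055624]), 'joint_torque': array([-6.32332216e-03, -2.82543647e+01, -3.08617973e+01,  7.21547822e-02,
        2.43378868e-01, -2.77424297e-03]), 'tool_pos': array([0.43734619, 0.21044247, 0.42327828]), 'ee_rot': array([ 3.13551255e+00, -6.58546867e-04,  1.80378549e+00]), 'wrist_force': array([-0.08247089, -0.78119488, -3.24023171]), 'wrist_torque': array([-0.05492799,  0.01551487, -0.00458157]), 'finger_force': 29.978894591331482, 'width': 0.007453624131444687}
[-0.05, 0.096] [0.57166039 0.22913846 0.        ]
[-0.012, 0.096] [0.60943813 0.22503448 0.        ]
twist [ 0.007 -0.002  0.426] n 8
[-0.05, 0.44, 0.01],[-0.03, 0.44, 0.01],[-0.01, 0.44, 0.01],[0.01, 0.44, 0.01],[0.03, 0.44, 0.01],[0.05, 0.44, 0.01],[0.07, 0.43, 0.01],[0.09, 0.43, 0.01],
```

```bash
python3 - <<'E'
from h import *
plan([*S2W([-.04,.053,0])[:2],.42],83.8,8)
E
```

```text
twist [ 0.007 -0.002  0.426] n 8
[-0.18, 0.41, 0.01],[-0.16, 0.41, 0.01],[-0.14, 0.42, 0.01],[-0.12, 0.43, 0.01],[-0.11, 0.43, 0.01],[-0.09, 0.43, 0.01],[-0.07, 0.44, 0.01],[-0.05, 0.44, 0.01],
```

Emit:
play_rows(translation=[[-0.18, 0.41, 0.01], [-0.16, 0.41, 0.01], [-0.14, 0.42, 0.01], [-0.12, 0.43, 0.01], [-0.11, 0.43, 0.01], [-0.09, 0.43, 0.01], [-0.07, 0.44, 0.01], [-0.05, 0.44, 0.01]], twist=[[0, 0, 0.425], [0, 0, 0.425], [0, 0, 0.425], [0, 0, 0.425], [0, 0, 0.425], [0, 0, 0.425], [0, 0, 0.425], [0, 0, 0.425]], gripper=[-1, -1, -1, -1, -1, -1, -1, -1])

```text
time: 8.1
tool_pos: [0.5775, 0.1848, 0.4157]
ee_rot: [-3.14, 0.0, 1.462]
wrist_force: [-0.4, 0.3, -2.7]
width: 0.0077
finger_force: 30.0
```

Emit:
play_rows(translation=[[0, 0, 0], [0, 0, 0], [0, 0, 0], [0, 0, 0]], twist=[[0, 0, 0], [0, 0, 0], [0, 0, 0], [0, 0, 0]], gripper=[-1, -1, -1, -1])

```text
time: 8.5
tool_pos: [0.576, 0.1853, 0.4169]
ee_rot: [-3.142, -0.0, 1.465]
wrist_force: [-0.2, -0.4, -3.3]
width: 0.0078
finger_force: 30.0
```

```bash
cat >> h.py <<'E'
def st():
    fs=[];
    o=robot.get_obs();print("t",o["time"],"S",np.round(W2S(o["tool_pos"])*1e3,2),"rpy",np.round(np.degrees(o["ee_rot"]),2),"F",np.round(RS.inv().apply(o["wrist_force"]),2),"M",np.round(RS.inv().apply(o["wrist_torque"]),3),o["width"])
E
python3 - <<'E'
from h import *
st()
for c in ("top","wrist"):
    im=robot.snapshot(c)
    for n in ("caddy_grip","caddy_lip","caddy_notch"): print(c,n,[(np.round(W2S(d["centre"])*1e3,1),d["score"]) for d in robot.spot_point(n,c)[:1]])
    if c=="top": t=im
    else: w=im
cv2.imwrite("pics/v4.png",np.hstack([cv2.resize(t[115:205,210:300,::-1],(400,400),interpolation=cv2.INTER_CUBIC),cv2.resize(w[:,:,::-1],(400,300))] if 0 else [cv2.resize(t[115:190,210:285,::-1],(400,400),interpolation=cv2.INTER_CUBIC),cv2.resize(w[40:260,150:370,::-1],(400,400),interpolation=cv2.INTER_CUBIC)]))
E
```

```text
t 8.5 S [-40.95  52.89 416.88] rpy [-1.800e+02 -1.000e-02  8.392e+01] F [-0.12 -0.44 -3.26] M [-0.115  0.022 -0.004] 0.007781315725795559
top caddy_grip [(array([-44.3,  49.4, 231. ]), 0.78)]
top caddy_lip [(array([-42.5,  -8. , 157.5]), 0.53)]
top caddy_notch [(array([-40.9,  54.6, 173.2]), 0.75)]
wrist caddy_grip [(array([-41.9,  51. , 237.9]), 0.61)]
wrist caddy_lip []
wrist caddy_notch [(array([-37.4,  50. , 173.8]), 0.62)]
```

View pics/v4.png

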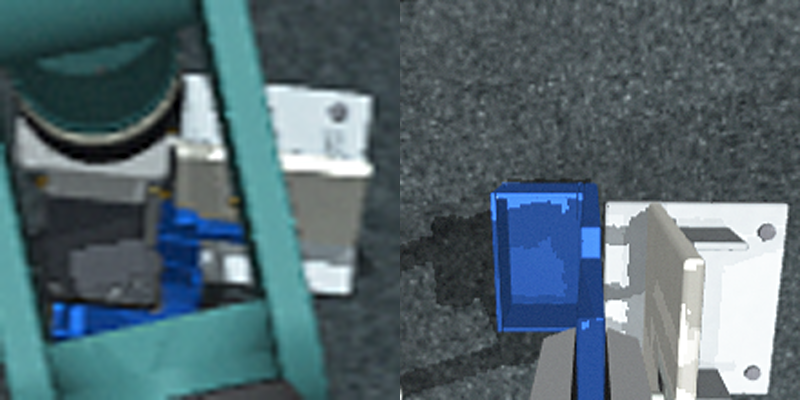

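Emit:
play_rows(translation=[[0, 0.1, 0], [0, 0.1, 0], [0, 0.1, 0], [0, 0.1, 0], [0, 0.1, 0], [0, 0.1, 0], [0, 0.1, 0], [0, 0, 0]], twist=[[0, 0, 0], [0, 0, 0], [0, 0, 0], [0, 0, 0], [0, 0, 0], [0, 0, 0], [0, 0, 0], [0, 0, 0]], gripper=[-1, -1, -1, -1, -1, -1, -1, -1])

```text
time: 9.7
tool_pos: [0.605, 0.1819, 0.4164]
ee_rot: [-3.142, 0.0, 1.464]
wrist_force: [-0.8, 0.0, -2.7]
width: 0.0076
finger_force: 30.0
```

Emit:
play_rows(translation=[[0, 0.025, 0], [0, 0.025, 0], [0, 0.025, 0], [0, 0, 0]], twist=[[0, 0, 0], [0, 0, 0], [0, 0, 0], [0, 0, 0]], gripper=[-1, -1, -1, -1])

```text
time: 10.1
tool_pos: [0.6075, 0.1817, 0.4167]
ee_rot: [3.141, -0.0, 1.464]
wrist_force: [-0.4, -0.6, -3.0]
width: 0.0078
finger_force: 30.0
```

```bash
python3 - <<'E'
from h import *
st()
E
```

```text
t 10.1 S [ -9.25  52.74 416.75] rpy [ 1.7999e+02 -1.0000e-02  8.3870e+01] F [-0.33 -0.64 -2.98] M [-0.108  0.034  0.002] 0.007796646423582166
```

Continue in 0.5 mm steps.

Emit:
play_rows(translation=[[0, 0.025, 0], [0, 0.025, 0], [0, 0.0125, 0], [0, 0.0125, 0], [0, 0, 0]], twist=[[0, 0, 0], [0, 0, 0], [0, 0, 0], [0, 0, 0], [0, 0, 0]], gripper=[-1, -1, -1, -1, -1])

```text
time: 10.6
tool_pos: [0.6105, 0.1814, 0.4166]
ee_rot: [-3.142, -0.0, 1.464]
wrist_force: [-0.4, 0.3, -2.7]
width: 0.008
finger_force: 30.0
```

Emit:
play_rows(translation=[[0, 0.0125, 0], [0, 0, 0]], twist=[[0, 0, 0], [0, 0, 0]], gripper=[-1, -1])

```text
time: 10.8
tool_pos: [0.611, 0.1813, 0.4167]
ee_rot: [3.141, -0.0, 1.464]
wrist_force: [-0.0, -0.3, -4.1]
width: 0.0081
finger_force: 30.0
```

Emit:
play_rows(translation=[[0, 0.0125, 0], [0, 0, 0]], twist=[[0, 0, 0], [0, 0, 0]], gripper=[-1, -1])

```text
time: 11.0
tool_pos: [0.6114, 0.1813, 0.4167]
ee_rot: [-3.141, -0.0, 1.464]
wrist_force: [-0.6, 0.5, -2.6]
width: 0.0078
finger_force: 30.0
```

Emit:
play_rows(translation=[[0, 0.0125, 0], [0, 0, 0]], twist=[[0, 0, 0], [0, 0, 0]], gripper=[-1, -1])

```text
time: 11.2
tool_pos: [0.6118, 0.1813, 0.4167]
ee_rot: [-3.141, -0.0, 1.464]
wrist_force: [-2.0, 0.5, -2.7]
width: 0.0078
finger_force: 30.0
```

Emit:
play_rows(translation=[[0, 0.0125, 0], [0, 0, 0]], twist=[[0, 0, 0], [0, 0, 0]], gripper=[-1, -1])

```text
time: 11.4
tool_pos: [0.6121, 0.1813, 0.4166]
ee_rot: [-3.14, 0.0, 1.464]
wrist_force: [-3.3, 0.9, -2.6]
width: 0.0078
finger_force: 30.0
```

Emit:
play_rows(translation=[[0, 0.0125, 0], [0, 0, 0]], twist=[[0, 0, 0], [0, 0, 0]], gripper=[-1, -1])

```text
time: 11.6
tool_pos: [0.6126, 0.1813, 0.4166]
ee_rot: [-3.14, -0.0, 1.464]
wrist_force: [-3.2, 0.9, -1.7]
width: 0.0079
finger_force: 30.1
```

```bash
python3 - <<'E'
from h import *
st()
E
```

```text
t 11.6 S [ -4.15  52.83 416.59] rpy [-179.89   -0.     83.87] F [-3.25  0.51 -1.73] M [-0.081  1.152 -0.294] 0.007917844554036216
```

```bash
cat >> h.py <<'E'
def avg(n=6):
    F=[];M=[]
    for i in range(n):
        robot.snapshot("wrist");o=robot.get_obs();F.append(RS.inv().apply(o["wrist_force"]));M.append(RS.inv().apply(o["wrist_torque"]))
    print("F",np.round(np.mean(F,0),2),"M",np.round(np.mean(M,0),3),"S",np.round(W2S(o["tool_pos"])*1e3,2),"yaw",np.degrees(o["ee_rot"][2]).round(2),"t",o["time"])
E
python3 -c "
from h import *
avg()"
```

```text
F [-5.06  0.64 -1.5 ] M [-0.055  1.277 -0.35 ] S [ -4.11  52.79 416.62] yaw 83.88 t 11.9
```

Emit:
play_rows(translation=[[0, -0.05, 0], [0, 0, 0], [0, 0, 0]], twist=[[0, 0, 0.09], [0, 0, 0], [0, 0, 0]], gripper=[-1, -1, -1])

```text
time: 12.2
tool_pos: [0.6114, 0.1812, 0.4168]
ee_rot: [3.14, -0.0, 1.455]
wrist_force: [-1.0, 0.6, -2.3]
width: 0.0078
finger_force: 30.0
```

```bash
python3 -c "
from h import *
avg()"
```

```text
F [-0.03  0.19 -3.27] M [-0.085  0.051 -0.015] S [ -5.52  52.61 416.8 ] yaw 83.34 t 12.5
```

Emit:
play_rows(translation=[[0, 0.0125, 0], [0, 0.0125, 0], [0, 0.0125, 0], [0, 0.0125, 0], [0, 0, 0]], twist=[[0, 0, 0], [0, 0, 0], [0, 0, 0], [0, 0, 0], [0, 0, 0]], gripper=[-1, -1, -1, -1, -1])

```text
time: 13.0
tool_pos: [0.6126, 0.1812, 0.4167]
ee_rot: [-3.14, 0.0, 1.455]
wrist_force: [-3.0, -0.6, -1.9]
width: 0.0078
finger_force: 30.0
```

```bash
python3 -c "
from h import *
avg()"
```

```text
F [-4.12 -0.54 -1.66] M [-0.145  1.017 -0.1  ] S [ -4.15  52.75 416.69] yaw 83.37 t 13.3
```

Emit:
play_rows(translation=[[0, -0.0625, 0], [0, 0, 0.05], [0, 0, 0.05], [0, 0, 0.05], [0, 0, 0.025], [0, 0, 0.025], [0, 0, 0], [0, 0, 0]], twist=[[0, 0, 0], [0, 0, 0], [0, 0, 0], [0, 0, 0], [0, 0, 0], [0, 0, 0], [0, 0, 0], [0, 0, 0]], gripper=[-1, -1, -1, -1, -1, -1, -1, -1])

```text
time: 14.1
tool_pos: [0.6105, 0.1814, 0.4087]
ee_rot: [3.141, -0.0, 1.455]
wrist_force: [-0.3, -0.2, -3.2]
width: 0.0079
finger_force: 30.0
```

```bash
python3 -c "
from h import *
avg()"
```

```text
F [ 0.04 -0.31 -3.16] M [-0.064  0.032  0.015] S [ -6.28  52.74 408.81] yaw 83.36 t 14.4
```

Emit:
play_rows(translation=[[0, 0, 0.0125], [0, 0, 0.0125], [0, 0, 0.0125], [0, 0, 0.0125], [0, 0, 0]], twist=[[0, 0, 0], [0, 0, 0], [0, 0, 0], [0, 0, 0], [0, 0, 0]], gripper=[-1, -1, -1, -1, -1])

```text
time: 14.9
tool_pos: [0.6104, 0.1814, 0.4065]
ee_rot: [-3.141, 0.0, 1.455]
wrist_force: [0.4, -0.4, -4.0]
width: 0.0083
finger_force: 30.0
```

```bash
python3 -c "
from h import *
avg(4)"
```

```text
F [-0.33  0.16 -3.11] M [-0.079  0.016 -0.005] S [ -6.26  52.7  406.72] yaw 83.35 t 15.1
```

Emit:
play_rows(translation=[[0, -0.0125, 0], [0, 0, 0.0125], [0, 0, 0.0125], [0, 0, 0], [0, 0, 0]], twist=[[0, 0, 0], [0, 0, 0], [0, 0, 0], [0, 0, 0], [0, 0, 0]], gripper=[-1, -1, -1, -1, -1])

```text
time: 15.6
tool_pos: [0.61, 0.1815, 0.4056]
ee_rot: [-3.142, -0.0, 1.455]
wrist_force: [-0.8, 0.9, -3.2]
width: 0.0074
finger_force: 30.0
```

Emit:
play_rows(translation=[[0, 0, 0.0125], [0, 0, 0.0125], [0, 0, 0], [0, 0, 0]], twist=[[0, 0, 0], [0, 0, 0], [0, 0, 0], [0, 0, 0]], gripper=[-1, -1, -1, -1])

```text
time: 16.0
tool_pos: [0.61, 0.1815, 0.4046]
ee_rot: [-3.142, -0.0, 1.455]
wrist_force: [0.4, 0.8, -3.4]
width: 0.0079
finger_force: 30.0
```

Emit:
play_rows(translation=[[0, 0, 0.0125], [0, 0, 0.0125], [0, 0, 0], [0, 0, 0]], twist=[[0, 0, 0], [0, 0, 0], [0, 0, 0], [0, 0, 0]], gripper=[-1, -1, -1, -1])

```text
time: 16.4
tool_pos: [0.61, 0.1814, 0.4037]
ee_rot: [-3.142, -0.0, 1.455]
wrist_force: [1.0, -0.5, -3.1]
width: 0.0078
finger_force: 30.0
```

```bash
python3 -c "
from h import *
avg(4)"
```

```text
F [ 0.    0.1  -3.36] M [-0.048  0.034 -0.001] S [ -6.79  52.75 403.73] yaw 83.35 t 16.6
```

Emit:
play_rows(translation=[[0, 0, 0.0125], [0, 0, 0.0125], [0, 0, 0], [0, 0, 0]], twist=[[0, 0, 0], [0, 0, 0], [0, 0, 0], [0, 0, 0]], gripper=[-1, -1, -1, -1])

```text
time: 17.0
tool_pos: [0.61, 0.1815, 0.4026]
ee_rot: [-3.142, -0.0, 1.455]
wrist_force: [-0.1, -0.1, -2.4]
width: 0.0079
finger_force: 30.0
```

Emit:
play_rows(translation=[[0, 0, 0.0125], [0, 0, 0.0125], [0, 0, 0], [0, 0, 0]], twist=[[0, 0, 0], [0, 0, 0], [0, 0, 0], [0, 0, 0]], gripper=[-1, -1, -1, -1])

```text
time: 17.4
tool_pos: [0.61, 0.1815, 0.4016]
ee_rot: [-3.142, -0.0, 1.455]
wrist_force: [0.1, 0.6, -3.5]
width: 0.0082
finger_force: 30.0
```

Emit:
play_rows(translation=[[0, 0, 0.0125], [0, 0, 0], [0, 0, 0]], twist=[[0, 0, 0], [0, 0, 0], [0, 0, 0]], gripper=[-1, -1, -1])

```text
time: 17.7
tool_pos: [0.61, 0.1814, 0.4012]
ee_rot: [3.142, -0.0, 1.455]
wrist_force: [0.7, 0.4, -2.9]
width: 0.0079
finger_force: 30.0
```

```bash
python3 -c "
from h import *
avg(4)"
```

```text
F [-0.05 -0.02 -3.35] M [-0.034  0.023  0.029] S [ -6.78  52.74 401.2 ] yaw 83.35 t 17.9
```

Emit:
play_rows(translation=[[0, 0, 0.0125], [0, 0, 0.0125], [0, 0, 0], [0, 0, 0]], twist=[[0, 0, 0], [0, 0, 0], [0, 0, 0], [0, 0, 0]], gripper=[-1, -1, -1, -1])

```text
time: 18.3
tool_pos: [0.61, 0.1814, 0.4002]
ee_rot: [-3.142, -0.0, 1.455]
wrist_force: [-0.0, -0.5, -3.0]
width: 0.0078
finger_force: 30.0
```

Emit:
play_rows(translation=[[0, 0, 0.0125], [0, 0, 0], [0, 0, 0]], twist=[[0, 0, 0], [0, 0, 0], [0, 0, 0]], gripper=[-1, -1, -1])

```text
time: 18.6
tool_pos: [0.6099, 0.1815, 0.4]
ee_rot: [3.141, -0.0, 1.455]
wrist_force: [0.1, -0.4, -1.6]
width: 0.0079
finger_force: 30.0
```

Emit:
play_rows(translation=[[0, 0, 0.0125], [0, 0, 0], [0, 0, 0]], twist=[[0, 0, 0], [0, 0, 0], [0, 0, 0]], gripper=[-1, -1, -1])

```text
time: 18.9
tool_pos: [0.6099, 0.1815, 0.3998]
ee_rot: [3.141, -0.0, 1.455]
wrist_force: [-1.2, 0.5, 1.0]
width: 0.0078
finger_force: 30.0
```

```bash
python3 -c "
from h import *
avg(4)"
```

```text
F [-1.11  0.55  1.47] M [-0.231  0.28  -0.071] S [ -6.82  52.74 399.79] yaw 83.36 t 19.1
```

Emit:
play_rows(translation=[[0, 0, -0.025], [0, 0, -0.02], [0, -0.0125, 0], [0, -0.0125, 0], [0, 0, 0], [0, 0, 0]], twist=[[0, 0, 0], [0, 0, 0], [0, 0, 0], [0, 0, 0], [0, 0, 0], [0, 0, 0]], gripper=[-1, -1, -1, -1, -1, -1])

```text
time: 19.7
tool_pos: [0.609, 0.1816, 0.4006]
ee_rot: [-3.141, 0.0, 1.455]
wrist_force: [0.0, 0.6, -2.8]
width: 0.0077
finger_force: 30.0
```

```bash
python3 -c "
from h import *
avg(3)"
```

```text
F [ 0.06 -0.1  -2.83] M [-0.082  0.027 -0.027] S [ -7.77  52.74 400.83] yaw 83.35 t 19.85
```

Emit:
play_rows(translation=[[0, -0.0125, 0], [0, -0.0125, 0], [0, 0, 0], [0, 0, 0]], twist=[[0, 0, 0], [0, 0, 0], [0, 0, 0], [0, 0, 0]], gripper=[-1, -1, -1, -1])

```text
time: 20.25
tool_pos: [0.6079, 0.1817, 0.4011]
ee_rot: [3.141, -0.0, 1.455]
wrist_force: [-0.4, 1.0, -3.0]
width: 0.0079
finger_force: 30.0
```

```bash
python3 -c "
from h import *
avg(3)"
```

```text
F [-0.15  0.22 -3.33] M [-0.053  0.04   0.029] S [ -8.81  52.77 401.01] yaw 83.36 t 20.4
```

Emit:
play_rows(translation=[[0, -0.0125, 0], [0, 0, 0], [0, 0, 0]], twist=[[0, 0, 0], [0, 0, 0], [0, 0, 0]], gripper=[-1, -1, -1])

```text
time: 20.7
tool_pos: [0.6076, 0.1817, 0.401]
ee_rot: [3.141, -0.0, 1.455]
wrist_force: [0.5, 0.1, -4.0]
width: 0.008
finger_force: 30.0
```

```bash
python3 -c "
from h import *
avg(3)"
```

```text
F [ 0.86 -0.32 -3.38] M [-0.056 -0.296  0.063] S [ -9.12  52.72 401.03] yaw 83.35 t 20.85
```

Emit:
play_rows(translation=[[0, 0.055, 0], [0, 0, 0], [-0.05, 0, 0], [-0.05, 0, 0], [-0.05, 0, 0], [-0.05, 0, 0], [-0.05, 0, 0], [0, 0, 0]], twist=[[0, 0, 0], [0, 0, 0], [0, 0, 0], [0, 0, 0], [0, 0, 0], [0, 0, 0], [0, 0, 0], [0, 0, 0]], gripper=[-1, -1, -1, -1, -1, -1, -1, -1])

```text
time: 21.65
tool_pos: [0.6085, 0.1712, 0.401]
ee_rot: [3.142, 0.0, 1.454]
wrist_force: [0.5, -0.2, -3.1]
width: 0.0075
finger_force: 30.0
```

```bash
python3 -c "
from h import *
avg(4)"
```

```text
F [ 0.13 -0.05 -3.23] M [-0.085  0.018  0.007] S [ -7.16  42.76 400.98] yaw 83.35 t 21.85
```

Emit:
play_rows(translation=[[-0.05, 0, 0], [-0.05, 0, 0], [-0.05, 0, 0], [-0.05, 0, 0], [-0.05, 0, 0], [-0.05, 0, 0], [-0.05, 0, 0], [0, 0, 0]], twist=[[0, 0, 0], [0, 0, 0], [0, 0, 0], [0, 0, 0], [0, 0, 0], [0, 0, 0], [0, 0, 0], [0, 0, 0]], gripper=[-1, -1, -1, -1, -1, -1, -1, -1])

```text
time: 22.65
tool_pos: [0.6069, 0.1573, 0.401]
ee_rot: [3.142, 0.0, 1.454]
wrist_force: [0.9, 0.6, -3.8]
width: 0.0077
finger_force: 30.0
```

```bash
python3 -c "
from h import *
avg(4)"
```

```text
F [-0.72 -0.38 -2.96] M [-0.076  0.035 -0.004] S [ -7.27  28.81 400.98] yaw 83.36 t 22.85
```

Emit:
play_rows(translation=[[-0.05, 0.001, 0], [-0.05, 0.001, 0], [-0.05, 0.001, 0], [-0.05, 0.001, 0], [-0.05, 0.001, 0], [-0.05, 0.001, 0], [-0.05, 0.001, 0], [0, 0, 0]], twist=[[0, 0, 0], [0, 0, 0], [0, 0, 0], [0, 0, 0], [0, 0, 0], [0, 0, 0], [0, 0, 0], [0, 0, 0]], gripper=[-1, -1, -1, -1, -1, -1, -1, -1])

```text
time: 23.65
tool_pos: [0.6055, 0.1434, 0.401]
ee_rot: [3.141, -0.0, 1.454]
wrist_force: [0.4, -1.0, -3.3]
width: 0.0074
finger_force: 30.0
```

```bash
python3 -c "
from h import *
avg(4)"
```

```text
F [-0.16 -0.46 -3.08] M [-0.094  0.038 -0.009] S [ -7.1   14.79 400.97] yaw 83.36 t 23.85
```

Emit:
play_rows(translation=[[-0.05, 0.001, 0], [-0.05, 0.001, 0], [-0.05, 0.001, 0], [-0.05, 0.001, 0], [-0.05, 0.001, 0], [-0.05, 0.001, 0], [-0.05, 0.001, 0], [0, 0, 0]], twist=[[0, 0, 0], [0, 0, 0], [0, 0, 0], [0, 0, 0], [0, 0, 0], [0, 0, 0], [0, 0, 0], [0, 0, 0]], gripper=[-1, -1, -1, -1, -1, -1, -1, -1])

```text
time: 24.65
tool_pos: [0.6042, 0.1295, 0.401]
ee_rot: [3.142, 0.0, 1.454]
wrist_force: [0.3, 0.1, -2.7]
width: 0.0079
finger_force: 30.0
```

```bash
python3 -c "
from h import *
avg(4)"
```

```text
F [ 0.36 -0.27 -3.05] M [-0.087  0.021  0.021] S [ -6.92   0.79 400.97] yaw 83.36 t 24.85
```

Emit:
play_rows(translation=[[-0.025, 0, 0], [-0.025, 0, 0], [-0.025, 0, 0], [-0.025, 0, 0], [-0.025, 0, 0], [-0.025, 0, 0], [0, 0, 0], [0, 0, 0]], twist=[[0, 0, 0], [0, 0, 0], [0, 0, 0], [0, 0, 0], [0, 0, 0], [0, 0, 0], [0, 0, 0], [0, 0, 0]], gripper=[-1, -1, -1, -1, -1, -1, -1, -1])

```text
time: 25.65
tool_pos: [0.6035, 0.1238, 0.401]
ee_rot: [-3.142, -0.0, 1.455]
wrist_force: [0.4, -0.3, -3.2]
width: 0.0073
finger_force: 30.0
```

Emit:
play_rows(translation=[[-0.0125, 0, 0], [-0.0125, 0, 0], [-0.0125, 0, 0], [0, 0, 0], [0, 0, 0]], twist=[[0, 0, 0], [0, 0, 0], [0, 0, 0], [0, 0, 0], [0, 0, 0]], gripper=[-1, -1, -1, -1, -1])

```text
time: 26.15
tool_pos: [0.6033, 0.1223, 0.401]
ee_rot: [3.142, -0.0, 1.455]
wrist_force: [0.5, 1.1, -3.5]
width: 0.0079
finger_force: 30.0
```

```bash
python3 -c "
from h import *
avg(4)"
```

```text
F [-0.33 -0.24 -2.86] M [-0.069  0.008  0.031] S [ -7.    -6.72 401.03] yaw 83.36 t 26.35
```

Emit:
play_rows(translation=[[-0.0125, 0, 0], [-0.0125, 0, 0], [0, 0, 0], [0, 0, 0]], twist=[[0, 0, 0], [0, 0, 0], [0, 0, 0], [0, 0, 0]], gripper=[-1, -1, -1, -1])

```text
time: 26.75
tool_pos: [0.6032, 0.1213, 0.401]
ee_rot: [3.142, -0.0, 1.455]
wrist_force: [0.1, 1.0, -2.8]
width: 0.0077
finger_force: 30.0
```

Emit:
play_rows(translation=[[-0.0125, 0, 0], [-0.0125, 0, 0], [0, 0, 0], [0, 0, 0]], twist=[[0, 0, 0], [0, 0, 0], [0, 0, 0], [0, 0, 0]], gripper=[-1, -1, -1, -1])

```text
time: 27.15
tool_pos: [0.6031, 0.1203, 0.401]
ee_rot: [3.142, -0.0, 1.455]
wrist_force: [0.3, -0.0, -4.1]
width: 0.0079
finger_force: 30.0
```

```bash
python3 -c "
from h import *
avg(4)"
```

```text
F [ 0.25  0.49 -2.66] M [-0.049  0.049  0.011] S [ -7.    -8.75 400.99] yaw 83.36 t 27.35
```

Emit:
play_rows(translation=[[-0.0125, 0, 0], [-0.0125, 0, 0], [0, 0, 0], [0, 0, 0]], twist=[[0, 0, 0], [0, 0, 0], [0, 0, 0], [0, 0, 0]], gripper=[-1, -1, -1, -1])

```text
time: 27.75
tool_pos: [0.603, 0.1193, 0.401]
ee_rot: [3.142, -0.0, 1.455]
wrist_force: [-0.1, -0.6, -3.4]
width: 0.0078
finger_force: 30.0
```

Emit:
play_rows(translation=[[-0.0125, 0, 0], [0, 0, 0], [0, 0, 0]], twist=[[0, 0, 0], [0, 0, 0], [0, 0, 0]], gripper=[-1, -1, -1])

```text
time: 28.05
tool_pos: [0.6029, 0.1188, 0.401]
ee_rot: [3.142, -0.0, 1.455]
wrist_force: [-0.4, -0.1, -2.6]
width: 0.0078
finger_force: 30.0
```

Emit:
play_rows(translation=[[-0.0125, 0, 0], [0, 0, 0], [0, 0, 0]], twist=[[0, 0, 0], [0, 0, 0], [0, 0, 0]], gripper=[-1, -1, -1])

```text
time: 28.35
tool_pos: [0.6029, 0.1183, 0.401]
ee_rot: [3.142, -0.0, 1.455]
wrist_force: [-0.3, 0.5, -3.8]
width: 0.0076
finger_force: 30.0
```

```bash
python3 -c "
from h import *
avg(4)"
```

```text
F [ 0.08 -0.04 -3.1 ] M [-0.059  0.023  0.007] S [ -7.   -10.78 400.98] yaw 83.35 t 28.55
```

Emit:
play_rows(translation=[[-0.0125, 0, 0], [-0.0125, 0, 0], [0, 0, 0], [0, 0, 0]], twist=[[0, 0, 0], [0, 0, 0], [0, 0, 0], [0, 0, 0]], gripper=[-1, -1, -1, -1])

```text
time: 28.95
tool_pos: [0.6028, 0.1173, 0.401]
ee_rot: [3.142, -0.0, 1.455]
wrist_force: [0.4, 0.3, -3.4]
width: 0.0078
finger_force: 30.0
```

Emit:
play_rows(translation=[[-0.0125, 0, 0], [0, 0, 0], [0, 0, 0]], twist=[[0, 0, 0], [0, 0, 0], [0, 0, 0]], gripper=[-1, -1, -1])

```text
time: 29.25
tool_pos: [0.6027, 0.117, 0.401]
ee_rot: [3.142, -0.0, 1.455]
wrist_force: [0.0, -0.0, -2.7]
width: 0.0076
finger_force: 30.0
```

Emit:
play_rows(translation=[[-0.0125, 0, 0], [0, 0, 0], [0, 0, 0]], twist=[[0, 0, 0], [0, 0, 0], [0, 0, 0]], gripper=[-1, -1, -1])

```text
time: 29.55
tool_pos: [0.6026, 0.1167, 0.401]
ee_rot: [3.142, -0.001, 1.455]
wrist_force: [0.7, 1.6, -3.9]
width: 0.0081
finger_force: 30.0
```

```bash
python3 -c "
from h import *
avg(4)"
```

```text
F [ 0.17  2.4  -3.63] M [ 0.63  -0.001  0.014] S [ -7.04 -12.47 400.99] yaw 83.38 t 29.75
```

Emit:
play_rows(translation=[[0.0675, 0, 0], [0, 0, 0], [0, 0, 0.0125], [0, 0, 0.0125], [0, 0, 0.0125], [0, 0, 0.0125], [0, 0, 0], [0, 0, 0]], twist=[[0, 0, 0], [0, 0, 0], [0, 0, 0], [0, 0, 0], [0, 0, 0], [0, 0, 0], [0, 0, 0], [0, 0, 0]], gripper=[-1, -1, -1, -1, -1, -1, -1, -1])

```text
time: 30.55
tool_pos: [0.6029, 0.119, 0.3989]
ee_rot: [-3.142, -0.0, 1.455]
wrist_force: [0.1, 0.0, -3.1]
width: 0.0075
finger_force: 30.0
```

```bash
python3 -c "
from h import *
avg(4)"
```

```text
F [-0.16  0.19 -3.92] M [-0.081  0.046 -0.009] S [ -6.99 -10.07 399.04] yaw 83.35 t 30.75
```

Emit:
play_rows(translation=[[0, 0, 0.025], [0, 0, 0.025], [0, 0, 0], [0, 0, 0]], twist=[[0, 0, 0], [0, 0, 0], [0, 0, 0], [0, 0, 0]], gripper=[-1, -1, -1, -1])

```text
time: 31.15
tool_pos: [0.6029, 0.119, 0.3969]
ee_rot: [-3.141, -0.0, 1.455]
wrist_force: [1.3, 0.1, -3.5]
width: 0.0079
finger_force: 30.0
```

```bash
python3 -c "
from h import *
avg(4)"
```

```text
F [-0.43 -0.29 -3.69] M [-0.08   0.057 -0.013] S [ -6.99 -10.07 397.02] yaw 83.35 t 31.35
```

In the notch. Lower 10 mm more, then creep.

Emit:
play_rows(translation=[[0, 0, 0.035], [0, 0, 0.035], [0, 0, 0.035], [0, 0, 0.035], [0, 0, 0.035], [0, 0, 0.035], [0, 0, 0.03], [0, 0, 0]], twist=[[0, 0, 0], [0, 0, 0], [0, 0, 0], [0, 0, 0], [0, 0, 0], [0, 0, 0], [0, 0, 0], [0, 0, 0]], gripper=[-1, -1, -1, -1, -1, -1, -1, -1])

```text
time: 32.15
tool_pos: [0.6029, 0.119, 0.3871]
ee_rot: [-3.141, 0.0, 1.455]
wrist_force: [0.0, -0.3, -3.2]
width: 0.0077
finger_force: 30.0
```

Emit:
play_rows(translation=[[0, 0, 0.0125], [0, 0, 0.0125], [0, 0, 0], [0, 0, 0]], twist=[[0, 0, 0], [0, 0, 0], [0, 0, 0], [0, 0, 0]], gripper=[-1, -1, -1, -1])

```text
time: 32.55
tool_pos: [0.603, 0.1191, 0.3864]
ee_rot: [3.141, -0.0, 1.455]
wrist_force: [-0.0, -0.3, -2.7]
width: 0.0081
finger_force: 30.0
```

```bash
python3 -c "
from h import *
avg(4)"
```

```text
F [ 0.15  0.   -3.04] M [-0.075  0.02   0.001] S [ -6.99 -10.08 386.45] yaw 83.36 t 32.75
```

Emit:
play_rows(translation=[[0, 0, 0.0125], [0, 0, 0], [0, 0, 0]], twist=[[0, 0, 0], [0, 0, 0], [0, 0, 0]], gripper=[-1, -1, -1])

```text
time: 33.05
tool_pos: [0.603, 0.119, 0.3858]
ee_rot: [-3.142, -0.0, 1.455]
wrist_force: [0.2, -0.1, -3.2]
width: 0.0079
finger_force: 30.0
```

```bash
python3 -c "
from h import *
avg(4)"
```

```text
F [ 0.34 -0.   -2.83] M [-0.034  0.047  0.002] S [ -7.   -10.05 385.91] yaw 83.36 t 33.25
```

Emit:
play_rows(translation=[[0, 0, 0.0125], [0, 0, 0], [0, 0, 0]], twist=[[0, 0, 0], [0, 0, 0], [0, 0, 0]], gripper=[-1, -1, -1])

```text
time: 33.55
tool_pos: [0.603, 0.119, 0.3854]
ee_rot: [-3.142, -0.0, 1.455]
wrist_force: [0.2, 0.5, -2.3]
width: 0.0079
finger_force: 30.0
```

```bash
python3 -c "
from h import *
avg(4)"
```

```text
F [ 0.04 -0.02 -2.99] M [-0.08   0.022 -0.006] S [ -7.   -10.07 385.43] yaw 83.35 t 33.75
```

Emit:
play_rows(translation=[[0, 0, 0.0125], [0, 0, 0], [0, 0, 0]], twist=[[0, 0, 0], [0, 0, 0], [0, 0, 0]], gripper=[-1, -1, -1])

```text
time: 34.05
tool_pos: [0.603, 0.1191, 0.385]
ee_rot: [3.141, -0.0, 1.455]
wrist_force: [-1.3, 0.5, -2.4]
width: 0.0082
finger_force: 30.0
```

```bash
python3 -c "
from h import *
avg(4)"
```

```text
F [ 0.47 -0.13 -2.7 ] M [-0.074  0.014  0.031] S [ -6.99 -10.07 385.05] yaw 83.35 t 34.25
```

Emit:
play_rows(translation=[[0, 0, 0.0125], [0, 0, 0], [0, 0, 0]], twist=[[0, 0, 0], [0, 0, 0], [0, 0, 0]], gripper=[-1, -1, -1])

```text
time: 34.55
tool_pos: [0.6029, 0.119, 0.3849]
ee_rot: [3.141, -0.0, 1.455]
wrist_force: [-0.9, 0.1, -0.0]
width: 0.0078
finger_force: 30.0
```

```bash
python3 -c "
from h import *
avg(4)"
```

```text
F [-0.76 -0.14  1.06] M [-0.122  0.24   0.003] S [ -7.02 -10.07 384.87] yaw 83.36 t 34.75
```

Emit:
play_rows(translation=[[0, 0, -0.005], [0, 0, 0], [0, 0, 0], [0, 0, 0], [0, 0, 0], [0, 0, 0], [0, 0, 0], [0, 0, 0]], twist=[[0, 0, 0], [0, 0, 0], [0, 0, 0], [0, 0, 0], [0, 0, 0], [0, 0, 0], [0, 0, 0], [0, 0, 0]], gripper=[-1, -0.83, -0.81, -0.79, -0.77, -0.75, -0.72, -0.7])

```text
time: 35.55
tool_pos: [0.603, 0.1191, 0.3845]
ee_rot: [3.142, -0.0, 1.455]
wrist_force: [1.0, -0.3, -0.1]
width: 0.0141
finger_force: 0.0
```

Emit:
play_rows(translation=[[0, 0, 0], [0, 0, 0], [0, 0, 0], [0, 0, 0], [0, 0, 0], [0, 0, 0], [0, 0, 0], [0, 0, 0]], twist=[[0, 0, 0], [0, 0, 0], [0, 0, 0], [0, 0, 0], [0, 0, 0], [0, 0, 0], [0, 0, 0], [0, 0, 0]], gripper=[-0.65, -0.6, -0.5, -0.4, -0.3, -0.2, -0.2, -0.2])

```text
time: 36.35
tool_pos: [0.603, 0.119, 0.3846]
ee_rot: [3.142, -0.0, 1.455]
wrist_force: [-0.2, 0.1, 0.5]
width: 0.0377
finger_force: 0.0
```

```bash
python3 - <<'E'
from h import *
avg(3);o=robot.get_obs();print(o["width"])
im=robot.snapshot("wrist")
for n in ("caddy_grip","caddy_notch"): print(n,[(np.round(W2S(d["centre"])*1e3,1),d["score"]) for d in robot.spot_point(n,"wrist")[:1]])
cv2.imwrite("pics/wrist5.png",cv2.resize(im[:,:,::-1],(800,600),interpolation=cv2.INTER_CUBIC))
E
```

```text
F [0.07 0.1  0.26] M [-0.071  0.078  0.028] S [ -6.99 -10.05 384.6 ] yaw 83.35 t 36.5
0.03749748775758685
caddy_grip [(array([ -9.7, -11.3, 207.5]), 0.68)]
caddy_notch [(array([ -9.9, -13.6, 142.1]), 0.91)]
```

View pics/wrist5.png

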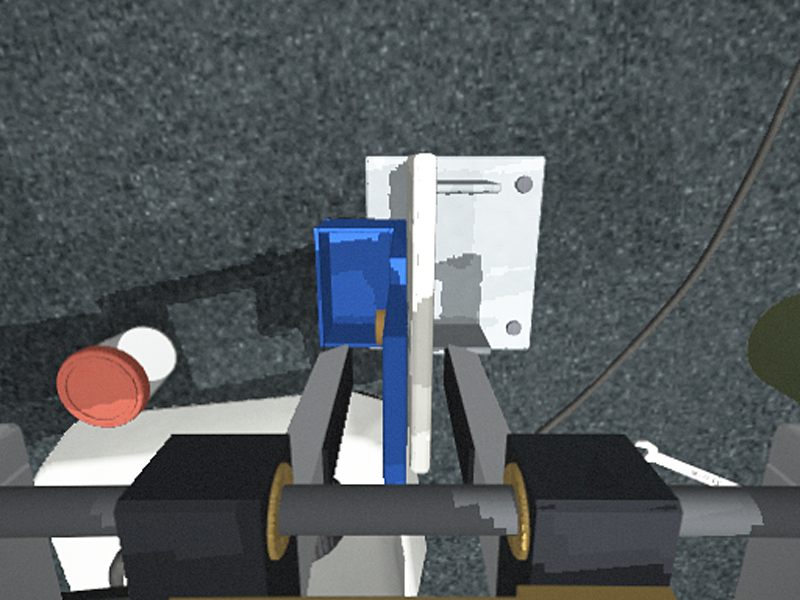

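Emit:
play_rows(translation=[[0, 0, -0.1], [0, 0, -0.2], [0, 0, -0.3], [0, 0, -0.4], [0, 0, -0.4], [0, 0, -0.4], [0, 0, -0.2], [0, 0, 0]], twist=[[0, 0, 0], [0, 0, 0], [0, 0, 0], [0, 0, 0], [0, 0, 0], [0, 0, 0], [0, 0, 0], [0, 0, 0]], gripper=[-0.2, -0.2, -0.2, -0.2, -0.2, -0.2, -0.2, -0.2])

```text
time: 37.45
tool_pos: [0.6029, 0.119, 0.4672]
ee_rot: [3.137, -0.001, 1.455]
wrist_force: [-1.2, 0.4, 0.8]
width: 0.0378
finger_force: 0.0
```

Emit:
play_rows(translation=[[0, 0, 0], [0, 0, 0], [0, 0, 0], [0, 0, 0], [0, 0, 0], [0, 0, 0], [0, 0, 0], [0, 0, 0]], twist=[[0, 0, 0], [0, 0, 0], [0, 0, 0], [0, 0, 0], [0, 0, 0], [0, 0, 0], [0, 0, 0], [0, 0, 0]], gripper=[-0.2, -0.2, -0.2, -0.2, -0.2, -0.2, -0.2, -0.2])

```text
time: 38.25
tool_pos: [0.603, 0.119, 0.4646]
ee_rot: [3.142, -0.0, 1.455]
wrist_force: [0.4, -0.5, 0.1]
width: 0.0377
finger_force: 0.0
```

```bash
python3 - <<'E'
from h import *
im=robot.snapshot("wrist")
for n in ("caddy_grip","caddy_notch","caddy_lip"): print(n,[(np.round(W2S(d["centre"])*1e3,1),d["score"]) for d in robot.spot_point(n,"wrist")[:1]])
avg(1);print(robot.close_job())
E
```

```text
caddy_grip [(array([-12.5, -12.5, 206.6]), 0.66)]
caddy_notch [(array([ -5.8, -10.4, 143.8]), 0.62)]
caddy_lip [(array([ -6.6, -71.8, 126.6]), 0.66)]
F [-0.12  0.07 -0.06] M [-0.051  0.022  0.032] S [ -7.01 -10.07 464.62] yaw 83.36 t 38.5
the job is handed in; nothing more can be done
None
```

The caddy is hanging in its notch on the stud with the gripper released and clear, and the job was handed in at about 38.5 s; the hand-in call returned no verdict.

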